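# Scoop the last dowels out of the tote into the bench caddy

### The job

The parts tote is nearly out of dowels: take the scoop, run it along the tote's floor into a corner so that the walls back the dowels up onto the pan, and tip at least three of them into the empty wide bay of the bench caddy; never touch the dowels with the fingers. Every dowel must end in the tote or in that bay, none spilt, and the scoop must be set down again on the open bench, right way up and empty. Leave the other things on the bench where they are.

Things in the scene. Friction and masses are not known exactly. Their poses are not given: they have to be found in the camera images.
- scoop: loose 0.22 kg scoop, bare sheet metal, wooden handle. Origin: centre of the pan's underside; x to the open nose, y across, z up. Flat pan 100 long (x -50..50), 88 wide (84 between the cheeks), 2 thick with a thin ground lip. Back wall 37 high; side cheeks fall from it to 19 high at x = 18, the lip beyond is bare. Stands flat on the bench. Dip the nose 45 degrees or more to empty it
- scoop_grip (a point): where to grip the handle, at (-88, 0, 92) in the scoop's frame; axes as the scoop's. The handle leans 30 degrees back (-x) from upright: its axis runs from (-52, 0, 30) along (-0.5, 0, 0.866). The wooden grip has flat sides 24 apart (across y), is 30 deep and reaches 46 below to 42 above this point along that axis. A tool in line with it leans 30 degrees while the pan is level
- scoop_pan (a point): centre of the scoop's pan, 10 above its underside; axes as the scoop's
- scoop_nose (a point): middle of the scoop's front lip, at (50, 0, 0) in the scoop's frame; axes as the scoop's
- tote: open plywood tote, fixed; outside 158 (x) x 268 (y) x 50 high, a 12 thick rail on each end; inside 140 x 250, floor 8 above the bench. Origin: centre of the underside; at yaw 0 x points away from the robot, y (long side) to its left. Dowels lie at the -y end; y above -25 is empty: the scoop, nose to -y, goes in there, its handle clear of the +y wall while the pan's centre is at y below 50
- caddy: plywood bench caddy, fixed; outside 150 (x) x 200 (y) x 45 high, floor 7, walls 8 thick. Origin: centre of the underside; x away from the robot, y to its left at yaw 0. A 6 thick divider, 43 high, at y = -33 parts the empty wide bay (x -67..67, y -30..92, on the side of the tote) from a narrow bay with two knobs in it
- caddy_bay (a point): centre of the wide bay's floor, 7 above the bench; axes as the caddy's
- dowel1: one of five like beech dowels, a fluted cylinder 20 in diameter and 36 long with chamfered ends, 10 g, loose, lying on its side on the tote's floor at the start. Origin: its centre; x along its axis
- dowel2: one of five like beech dowels, a fluted cylinder 20 in diameter and 36 long with chamfered ends, 10 g, loose, lying on its side on the tote's floor at the start. Origin: its centre; x along its axis
- dowel3: one of five like beech dowels, a fluted cylinder 20 in diameter and 36 long with chamfered ends, 10 g, loose, lying on its side on the tote's floor at the start. Origin: its centre; x along its axis
- dowel4: one of five like beech dowels, a fluted cylinder 20 in diameter and 36 long with chamfered ends, 10 g, loose, lying on its side on the tote's floor at the start. Origin: its centre; x along its axis
- dowel5: one of five like beech dowels, a fluted cylinder 20 in diameter and 36 long with chamfered ends, 10 g, loose, lying on its side on the tote's floor at the start. Origin: its centre; x along its axis
- tape_measure: bystander: tape measure, 59 x 84 x 69, loose. Origin: centre of the underside
- wax_tin: bystander: round tin, 79 diameter, 35 high, loose. Origin: centre of the underside

How it is judged:
On the way, in this order (a step that is already met when the one before it is completed fails the run):
1. the scoop's nose is run up into a corner of the tote, low on the floor: within 40 mm of an end wall and off the middle line towards a side wall ((y of scoop_nose in the frame of tote below -0.085 m or y of scoop_nose in the frame of tote above 0.085 m) and (x of scoop_nose in the frame of tote below -0.01 m or x of scoop_nose in the frame of tote above 0.01 m) and z of scoop_nose in the frame of tote between 0.004 and 0.025 m and x of scoop_nose in the frame of tote between -0.07 and 0.07 m and y of scoop_nose in the frame of tote between -0.13 and 0.13 m), for 0.1 s.
2. at least three dowels lie in the scoop's pan, lifted clear above the tote's rim ((distance between each of dowel1, dowel2, dowel3 and scoop_pan below 0.068 m or distance between each of dowel1, dowel2, dowel4 and scoop_pan below 0.068 m or distance between each of dowel1, dowel2, dowel5 and scoop_pan below 0.068 m or distance between each of dowel1, dowel3, dowel4 and scoop_pan below 0.068 m or distance between each of dowel1, dowel3, dowel5 and scoop_pan below 0.068 m or distance between each of dowel1, dowel4, dowel5 and scoop_pan below 0.068 m or distance between each of dowel2, dowel3, dowel4 and scoop_pan below 0.068 m or distance between each of dowel2, dowel3, dowel5 and scoop_pan below 0.068 m or distance between each of dowel2, dowel4, dowel5 and scoop_pan below 0.068 m or distance between each of dowel3, dowel4, dowel5 and scoop_pan below 0.068 m) and height (world z) of scoop_pan above 0.075 m), for 0.2 s.
3. at least three dowels are in the wide bay of the caddy ((((horizontal distance between dowel1 and caddy_bay below 0.092 m and height (world z) of dowel1 below 0.05 m) and (horizontal distance between dowel2 and caddy_bay below 0.092 m and height (world z) of dowel2 below 0.05 m) and (horizontal distance between dowel3 and caddy_bay below 0.092 m and height (world z) of dowel3 below 0.05 m)) or ((horizontal distance between dowel1 and caddy_bay below 0.092 m and height (world z) of dowel1 below 0.05 m) and (horizontal distance between dowel2 and caddy_bay below 0.092 m and height (world z) of dowel2 below 0.05 m) and (horizontal distance between dowel4 and caddy_bay below 0.092 m and height (world z) of dowel4 below 0.05 m)) or ((horizontal distance between dowel1 and caddy_bay below 0.092 m and height (world z) of dowel1 below 0.05 m) and (horizontal distance between dowel2 and caddy_bay below 0.092 m and height (world z) of dowel2 below 0.05 m) and (horizontal distance between dowel5 and caddy_bay below 0.092 m and height (world z) of dowel5 below 0.05 m)) or ((horizontal distance between dowel1 and caddy_bay below 0.092 m and height (world z) of dowel1 below 0.05 m) and (horizontal distance between dowel3 and caddy_bay below 0.092 m and height (world z) of dowel3 below 0.05 m) and (horizontal distance between dowel4 and caddy_bay below 0.092 m and height (world z) of dowel4 below 0.05 m)) or ((horizontal distance between dowel1 and caddy_bay below 0.092 m and height (world z) of dowel1 below 0.05 m) and (horizontal distance between dowel3 and caddy_bay below 0.092 m and height (world z) of dowel3 below 0.05 m) and (horizontal distance between dowel5 and caddy_bay below 0.092 m and height (world z) of dowel5 below 0.05 m)) or ((horizontal distance between dowel1 and caddy_bay below 0.092 m and height (world z) of dowel1 below 0.05 m) and (horizontal distance between dowel4 and caddy_bay below 0.092 m and height (world z) of dowel4 below 0.05 m) and (horizontal distance between dowel5 and caddy_bay below 0.092 m and height (world z) of dowel5 below 0.05 m)) or ((horizontal distance between dowel2 and caddy_bay below 0.092 m and height (world z) of dowel2 below 0.05 m) and (horizontal distance between dowel3 and caddy_bay below 0.092 m and height (world z) of dowel3 below 0.05 m) and (horizontal distance between dowel4 and caddy_bay below 0.092 m and height (world z) of dowel4 below 0.05 m)) or ((horizontal distance between dowel2 and caddy_bay below 0.092 m and height (world z) of dowel2 below 0.05 m) and (horizontal distance between dowel3 and caddy_bay below 0.092 m and height (world z) of dowel3 below 0.05 m) and (horizontal distance between dowel5 and caddy_bay below 0.092 m and height (world z) of dowel5 below 0.05 m)) or ((horizontal distance between dowel2 and caddy_bay below 0.092 m and height (world z) of dowel2 below 0.05 m) and (horizontal distance between dowel4 and caddy_bay below 0.092 m and height (world z) of dowel4 below 0.05 m) and (horizontal distance between dowel5 and caddy_bay below 0.092 m and height (world z) of dowel5 below 0.05 m)) or ((horizontal distance between dowel3 and caddy_bay below 0.092 m and height (world z) of dowel3 below 0.05 m) and (horizontal distance between dowel4 and caddy_bay below 0.092 m and height (world z) of dowel4 below 0.05 m) and (horizontal distance between dowel5 and caddy_bay below 0.092 m and height (world z) of dowel5 below 0.05 m)))), for 0.2 s.
At the end, for the whole second after the job is handed in: three or more dowels lie in the caddy's wide bay, every other one in that bay or in the tote, all at rest; the empty scoop stands on the bench top on its flat base (level within 6 degrees, underside within 5 mm of it), outside the tote (centres over 110 mm apart) ((horizontal distance between each of dowel1, dowel2, dowel3 and caddy_bay below 0.092 m or horizontal distance between each of dowel1, dowel2, dowel4 and caddy_bay below 0.092 m or horizontal distance between each of dowel1, dowel2, dowel5 and caddy_bay below 0.092 m or horizontal distance between each of dowel1, dowel3, dowel4 and caddy_bay below 0.092 m or horizontal distance between each of dowel1, dowel3, dowel5 and caddy_bay below 0.092 m or horizontal distance between each of dowel1, dowel4, dowel5 and caddy_bay below 0.092 m or horizontal distance between each of dowel2, dowel3, dowel4 and caddy_bay below 0.092 m or horizontal distance between each of dowel2, dowel3, dowel5 and caddy_bay below 0.092 m or horizontal distance between each of dowel2, dowel4, dowel5 and caddy_bay below 0.092 m or horizontal distance between each of dowel3, dowel4, dowel5 and caddy_bay below 0.092 m) and ((x of dowel1 in the frame of caddy between -0.067 and 0.067 m and y of dowel1 in the frame of caddy between -0.03 and 0.092 m and z of dowel1 in the frame of caddy between -0.005 and 0.05 m) or (x of dowel1 in the frame of tote between -0.07 and 0.07 m and y of dowel1 in the frame of tote between -0.125 and 0.125 m and z of dowel1 in the frame of tote between -0.005 and 0.045 m)) and ((x of dowel2 in the frame of caddy between -0.067 and 0.067 m and y of dowel2 in the frame of caddy between -0.03 and 0.092 m and z of dowel2 in the frame of caddy between -0.005 and 0.05 m) or (x of dowel2 in the frame of tote between -0.07 and 0.07 m and y of dowel2 in the frame of tote between -0.125 and 0.125 m and z of dowel2 in the frame of tote between -0.005 and 0.045 m)) and ((x of dowel3 in the frame of caddy between -0.067 and 0.067 m and y of dowel3 in the frame of caddy between -0.03 and 0.092 m and z of dowel3 in the frame of caddy between -0.005 and 0.05 m) or (x of dowel3 in the frame of tote between -0.07 and 0.07 m and y of dowel3 in the frame of tote between -0.125 and 0.125 m and z of dowel3 in the frame of tote between -0.005 and 0.045 m)) and ((x of dowel4 in the frame of caddy between -0.067 and 0.067 m and y of dowel4 in the frame of caddy between -0.03 and 0.092 m and z of dowel4 in the frame of caddy between -0.005 and 0.05 m) or (x of dowel4 in the frame of tote between -0.07 and 0.07 m and y of dowel4 in the frame of tote between -0.125 and 0.125 m and z of dowel4 in the frame of tote between -0.005 and 0.045 m)) and ((x of dowel5 in the frame of caddy between -0.067 and 0.067 m and y of dowel5 in the frame of caddy between -0.03 and 0.092 m and z of dowel5 in the frame of caddy between -0.005 and 0.05 m) or (x of dowel5 in the frame of tote between -0.07 and 0.07 m and y of dowel5 in the frame of tote between -0.125 and 0.125 m and z of dowel5 in the frame of tote between -0.005 and 0.045 m)) and linear speed of each of dowel1, dowel2, dowel3, dowel4, dowel5 below 0.05 m/s and height (world z) of scoop below 0.005 m and angle between scoop's own z axis and vertical below 0.1 rad and linear speed of scoop below 0.02 m/s and horizontal distance between scoop and tote above 0.11 m); the robot touches nothing.
It fails at once if a finger presses on a dowel (contact force between the fingers and dowel1 above 1 N or contact force between the fingers and dowel2 above 1 N or contact force between the fingers and dowel3 above 1 N or contact force between the fingers and dowel4 above 1 N or contact force between the fingers and dowel5 above 1 N).
It fails at once if the tape measure is shifted by more than 3 cm (distance of tape_measure from where it was at the start of the episode above 0.03 m).
It fails at once if the wax tin is shifted by more than 3 cm (distance of wax_tin from where it was at the start of the episode above 0.03 m).
It also fails if it takes over 62 s, if anything falls off the work surface, if the arm or the gripper's body presses on something with over 40 N, if the wrist force passes 120 N, or if a joint passes its speed limit or range.

### The arm

A 7-joint arm with a two-finger parallel gripper is mounted at the origin on the work surface; the furniture and walls round the work are solid. World frame = base frame: x ahead of the robot, y to its left, z up, the work surface at z = 0. Lengths are in m, angles in rad, forces in N, time in s.
With the tool pointing down it reaches from about 0.425 to 0.95 m from the base axis. Payload 16.7 kg.
Tool frame: the origin (TCP) lies midway between the tips of the shut fingers; the grasp point (between the pads) lies 19 mm behind it; z points along the fingers, y is the line along which they close (so a half turn about z gives the same grasp; the last joint's range is limited). The gripper opens to 94 mm and grips with 3 to 60 N. Pads are 16 mm wide; open, the fingers measure 119 mm over their backs; the gripper's body (75 mm by 177 mm) begins 78 mm behind the grasp point.
Start: joints at [0.967, 0.426, 0.074, 1.606, -0.034, 1.111, -0.067], TCP at [0.296, -0.606, 0.166] pointing down, gripper open.
Joint ranges: [-2.85, 2.85], [-0.5, 2.14], [-1.23, 1.37], [0.21, 2.46], [-1.02, 4.16], [0.16, 2.05], [-2.73, 2.73]. Speed limits (rad/s): [1.89, 1.89, 2.39, 2.39, 3.01, 3.01, 3.01].

### API

Orientations are given as a rotation vector (axis times angle).
In Python, from cell import ctrl gives the robot as it stands.
- The arm moves only by the tool carry_out, never from a script. Its argument "plan" is text: rows parted by semicolons, each of 5 numbers parted by spaces: the gripper command: -1 is fully open, 1 is shut, values between are in proportion, then the shift along the tool's x, y, z in cm, then the turn about the tool's z in degrees. In form: claw tx ty tz twist; .... A call has 1 to 12 rows; each row is the pose to reach, as a shift and turn from the pose commanded when the call began, along the tool's axes at that moment; what a row does not reach only later rows make up. A row lasts 1/12 s, in which the tool goes at most 41.7 mm and 7.16 degrees, less where a joint would pass 70% of its speed; a pose out of reach is approached as far as the arm can. A call with a gripper value outside its range is refused whole. The fingers move at their own pace and stop on an object; "grip_force" is the grip in N (left out, the last holds). Time passes only in rows, so rows that repeat a pose let the fingers close. It gives the time, the measured TCP pose, the force, the opening and the grip force at its end, in the units of the state.
- ctrl.read_state(): the state, without advancing time (a new reading comes with each control period).
- ctrl.get_image(name): name is "scene" or "top" or "wrist"; returns a dict with "color" (420x560x3 uint8, blue, green, red), "fovy" (degrees; the focal length in pixels is half the picture's height over the tangent of half this angle, whatever the lens; pixels are square), "cx", "cy" (the principal point, pixels), "dist" ([k1, k2, p1, p2, k3] as OpenCV has them; the pictures are not rectified), "position" and "attitude" of the camera in the world. Camera axes: x right, y down, z forward; pixel columns grow to the right and rows downward; lengths in m; the calibration is good to about 2 mm. A picture is of the moment at which its call begins. There is no depth.
- ctrl.sign_off(): hands the job in; it is judged then, once.
Trained networks look in the newest picture that a camera, given by its name, has taken for a name from the list of things; names that differ only in an ending like _2 or _b are one class to them, and where a whole thing is asked for, a point or a joint stands for the part that bears it (a point fixed in the world has none). Each returns a list of dicts, best first, with "p" (0 to 1); they miss things now and then, are a little off and sometimes report something else, mostly with a low value. They report only what shows in the picture. A call takes as long as a camera call.
- ctrl.look_for(label, camera): "rect" ([left, top, right, bottom] in pixels, round what is visible of it).
- ctrl.pinpoint(label, camera): "pixel" ([column, row] in pixels: a listed point, or the origin of a listed thing).
The state is a dict: "time_s": time; "joint_positions": joint angles; "qvel": joint speeds; "tau": joint torques, N m; "ee_pos": TCP position; "tool_rot": TCP orientation; "force": force on the tool from outside, world axes, zero at the start; "wrist_torque": the same for the moment, N m; "grip_width": finger opening in m; "finger_force": force on a finger pad.
Only numpy, scipy, OpenCV 4.12 (cv2) and the standard library are available. Lean on these libraries where they do the work, as an engineer would, in place of code of your own. Each camera call takes 0.05 s, during which the arm holds its last target. There are 200 camera calls.

## Working session

There is one attempt and no reset: what is moved stays moved. The work goes in short steps, Python scripts to look and compute and a tool call to move; the robot and the scene stay as the last step left them, time stands still between calls to the robot, and variables do not carry over. Pictures are saved under pics/ and viewed, at most 10 in all, crops included, and the job is handed in when it is done.

Besides the shell and the picture viewer there is one more tool, called after "Call:" by a JSON object that holds its "fn" and its "kwargs". carry_out: Moves the arm, as the interface text tells. Its arguments: {"type":"object","properties":{"plan":{"type":"string"},"grip_force":{"type":"number"}},"required":["plan"]}

```bash
mkdir -p pics; cat > h.py <<'E'
import numpy as np,cv2
from scipy.spatial.transform import Rotation as R
from cell import ctrl
def rot(a):
    a=np.array(a,float)
    if a.shape==(3,3): return a
    return R.from_rotvec(a).as_matrix() if a.size==3 else R.from_quat(a).as_matrix()
def K(im):
    f=210/np.tan(np.radians(im['fovy'])/2); return np.array([[f,0,im['cx']],[0,f,im['cy']],[0,0,1]])
def topos(im,px,z):
    u=cv2.undistortPoints(np.array([[px]],float),K(im),np.array(im['dist'],float))[0,0]
    d=rot(im['attitude'])@np.array([u[0],u[1],1]); p=np.array(im['position'])
    return p+d*(z-p[2])/d[2]
def proj(im,X):
    A=rot(im['attitude']); X=np.atleast_2d(X)
    c=(X-np.array(im['position']))@A
    return cv2.projectPoints(c,np.zeros(3),np.zeros(3),K(im),np.array(im['dist'],float))[0][:,0]
E
python3 - <<'E'
from h import *
s=ctrl.read_state(); print(s['ee_pos'],s['tool_rot'],rot(s['tool_rot']).round(3))
for n in ['scene','top']:
    im=ctrl.get_image(n); cv2.imwrite(f'pics/{n}0.png',im['color']); print(n,im['position'],im['attitude'],im['fovy'])
    for l,z in [('scoop',0),('scoop_grip',.092),('scoop_nose',0),('scoop_pan',.01),('tote',0),('caddy',0),('caddy_bay',.007),('dowel1',.018),('tape_measure',0),('wax_tin',0)]:
        for d in ctrl.pinpoint(l,n)[:6]:
            if d['p']>.2: print(l,round(d['p'],2),np.round(d['pixel']),topos(im,d['pixel'],z).round(3))
E
```

```text
[ 0.29625183 -0.60597538  0.16528   ] [-3.05955307e+00 -7.07805919e-01  5.79687009e-04] [[ 0.898  0.439 -0.001]
 [ 0.439 -0.898  0.001]
 [-0.    -0.001 -1.   ]]
scene [-0.5339896   0.4244339   0.75702184] [-1.32240399  2.01393982 -1.07560215] 53.44805719418107
scoop 0.9 [186. 255.] [0.401 0.292 0.   ]
scoop_grip 0.85 [153. 241.] [0.378 0.374 0.092]
scoop_grip 0.46 [223. 268.] [0.204 0.238 0.092]
scoop_nose 0.75 [200. 250.] [0.41  0.247 0.   ]
scoop_nose 0.64 [186. 255.] [0.4   0.291 0.   ]
scoop_pan 0.95 [186. 255.] [0.387 0.294 0.01 ]
tote 0.96 [275. 227.] [0.43  0.005 0.   ]
tote 0.35 [187. 253.] [0.409 0.287 0.   ]
caddy_bay 0.28 [201. 250.] [0.396 0.248 0.007]
dowel1 0.53 [304. 223.] [ 0.391 -0.076  0.018]
dowel1 0.39 [292. 221.] [ 0.413 -0.045  0.018]
dowel1 0.38 [286. 209.] [ 0.483 -0.054  0.018]
tape_measure 0.78 [219. 270.] [0.306 0.223 0.   ]
top [0.16840332 0.0190839  1.38153225] [-2.15413606  2.11910215 -0.18254485] 46.073932201696934
scoop 0.69 [187. 212.] [0.397 0.286 0.   ]
scoop_grip 0.62 [145. 212.] [0.38  0.379 0.092]
scoop_nose 0.72 [204. 207.] [0.413 0.237 0.   ]
scoop_pan 0.71 [183. 214.] [0.389 0.295 0.01 ]
scoop_pan 0.25 [323. 191.] [ 0.462 -0.097  0.01 ]
tote 0.62 [287. 204.] [0.424 0.004 0.   ]
caddy 0.58 [428. 207.] [ 0.423 -0.399  0.   ]
caddy_bay 0.69 [418. 204.] [ 0.429 -0.368  0.007]
dowel1 0.64 [325. 194.] [ 0.451 -0.104  0.018]
dowel1 0.52 [324. 209.] [ 0.41  -0.102  0.018]
dowel1 0.51 [309. 223.] [ 0.368 -0.06   0.018]
dowel1 0.5 [305. 206.] [ 0.415 -0.048  0.018]
dowel1 0.45 [304. 191.] [ 0.46  -0.043  0.018]
tape_measure 0.7 [214. 244.] [0.308 0.207 0.   ]
wax_tin 0.9 [392. 271.] [ 0.24  -0.291  0.   ]
```

View pics/top0.png

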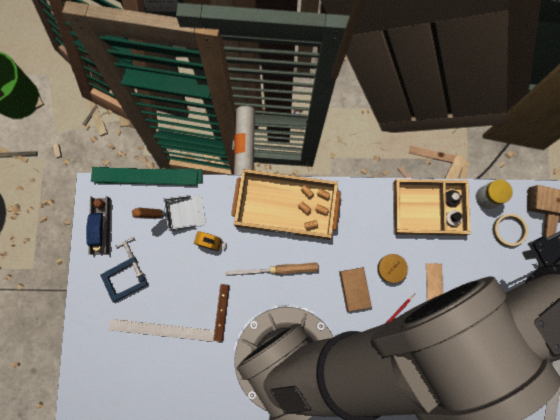

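View pics/scene0.png

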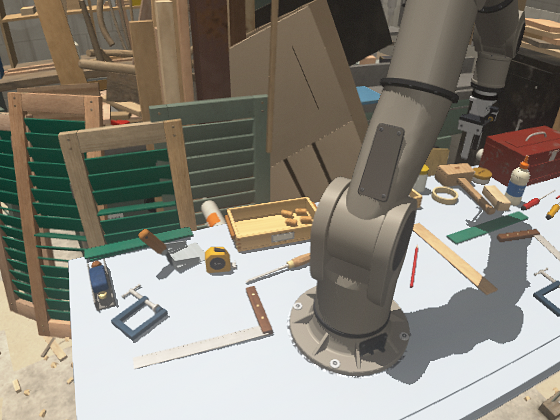

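```bash
cat > ortho.py <<'E'
from h import *
def ortho(im,z,x0,x1,y0,y1,s):  # row: x from x1 (top) down; col: y from y1 (left) to y0
    H,W=int((x1-x0)*s),int((y1-y0)*s)
    c,r=np.meshgrid(np.arange(W),np.arange(H))
    X=np.stack([x1-r/s,y1-c/s,np.full(c.shape,z)],-1).reshape(-1,3)
    m=proj(im,X).astype(np.float32).reshape(H,W,2)
    o=cv2.remap(im['color'],m[...,0],m[...,1],cv2.INTER_CUBIC)
    for g in np.arange(np.ceil(x0*20)/20,x1,.05):
        cv2.line(o,(0,int((x1-g)*s)),(6,int((x1-g)*s)),(0,0,255),1); cv2.putText(o,f'{g:.2f}',(8,int((x1-g)*s)+4),0,.35,(0,0,255),1)
    for g in np.arange(np.ceil(y0*20)/20,y1,.05):
        cv2.line(o,(int((y1-g)*s),0),(int((y1-g)*s),6),(0,0,255),1); cv2.putText(o,f'{g:.2f}',(int((y1-g)*s)-12,16),0,.35,(0,0,255),1)
    return o
E
python3 - <<'E'
from ortho import *
im=ctrl.get_image('top')
a=ortho(im,.05,.3,.55,-.2,.2,1400)
b=ortho(im,.045,.3,.55,-.53,-.25,1000); c=ortho(im,0,.3,.55,.2,.45,1000)
bot=np.hstack([c,b]); W=max(a.shape[1],bot.shape[1])
o=np.vstack([cv2.copyMakeBorder(q,0,0,0,W-q.shape[1],0) for q in(a,bot)])
print(o.shape); cv2.imwrite('pics/ortho.png',o[:600])
E
```

```text
(600, 560, 3)
```

View pics/ortho.png

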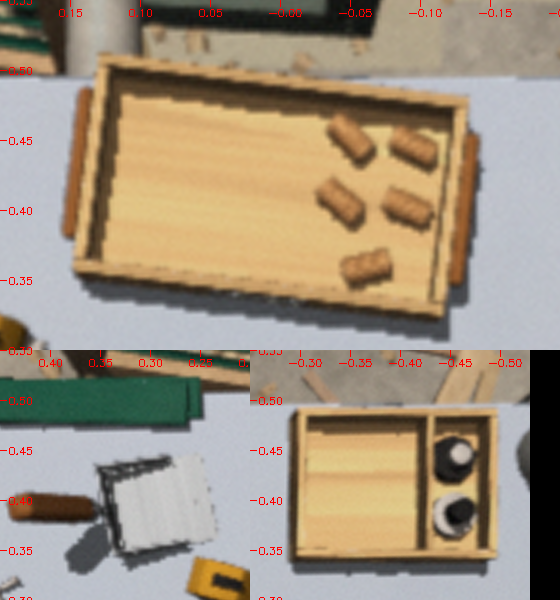

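```bash
cat >> h.py <<'E'
def to(*wps):
    s=ctrl.read_state(); M=rot(s['tool_rot']); p=np.array(s['ee_pos'])
    h=np.degrees(np.arctan2(M[1,0],M[0,0])); print('t',round(s['time_s'],2),'p',p.round(4),'head',h.round(1),'tilt',np.degrees(np.arccos(-M[2,2])).round(2),'w',round(s['grip_width'],4),'F',np.round(s['force'],1))
    for w in wps:
        d=M.T@(np.array(w[:3])-p)*100; tw=-((w[3]-h+180)%360-180)
        print(w,'->',d.round(2),round(tw,1),'rows',int(np.ceil(max(np.linalg.norm(d)/4.17,abs(tw)/7.16))))
E
python3 -c "
from h import *
to((.45,-.30,.27,60),(.46,0,.27,90),(.40,.30,.25,102),(.381,.376,.2,102))"
```

```text
t 1.15 p [ 0.2965 -0.6063  0.166 ] head 26.1 tilt 0.0 w 0.0941 F [-0.5  0.3  0.5]
(0.45, -0.3, 0.27, 60) -> [ 27.25 -20.78 -10.4 ] -33.9 rows 9
(0.46, 0, 0.27, 90) -> [ 41.32 -47.29 -10.4 ] -63.9 rows 16
(0.4, 0.3, 0.25, 102) -> [ 49.11 -76.88  -8.4 ] -75.9 rows 22
(0.381, 0.376, 0.2, 102) -> [ 50.74 -84.54  -3.4 ] -75.9 rows 24
```

Call:
{"fn": "carry_out", "kwargs": {"plan": "-1 0 0 -8 0; -1 3 -2 -10.4 -5; -1 27.2 -20.8 -10.4 -34; -1 27.2 -20.8 -10.4 -34; -1 27.2 -20.8 -10.4 -34; -1 27.2 -20.8 -10.4 -34; -1 27.2 -20.8 -10.4 -34; -1 27.2 -20.8 -10.4 -34; -1 41.3 -47.3 -10.4 -64; -1 41.3 -47.3 -10.4 -64; -1 41.3 -47.3 -10.4 -64; -1 41.3 -47.3 -10.4 -64", "grip_force": 50}}

```text
time_s: 2.15
ee_pos: [0.4364, -0.1975, 0.267]
tool_rot: [2.239, 2.203, -0.0]
force: [1.0, -0.8, 0.1]
grip_width: 0.0941
finger_force: 0.0
```

```bash
python3 -c "
from h import *
to((.46,0,.27,90),(.41,.30,.25,102),(.381,.376,.2,102))"
```

```text
t 2.15 p [ 0.4364 -0.1975  0.267 ] head 89.1 tilt 0.04 w 0.0941 F [ 1.  -0.8  0.1]
(0.46, 0, 0.27, 90) -> [19.79  2.03 -0.31] -0.9 rows 5
(0.41, 0.3, 0.25, 102) -> [49.7  -3.46  1.67] -12.9 rows 12
(0.381, 0.376, 0.2, 102) -> [57.25 -6.49  6.67] -12.9 rows 14
```

Call:
{"fn": "carry_out", "kwargs": {"plan": "-1 19.8 2 0 -1; -1 19.8 2 0 -1; -1 19.8 2 0 -1; -1 19.8 2 0 -1; -1 19.8 2 0 -1; -1 49.7 -3.5 1 -13; -1 49.7 -3.5 1 -13; -1 49.7 -3.5 1 -13; -1 49.7 -3.5 1 -13; -1 49.7 -3.5 1 -13; -1 49.7 -3.5 1 -13; -1 49.7 -3.5 1 -13"}}

```text
time_s: 3.15
ee_pos: [0.4142, 0.2877, 0.2576]
tool_rot: [1.984, 2.435, 0.001]
force: [1.8, -1.6, 0.4]
grip_width: 0.0939
finger_force: 0.0
```

```bash
python3 - <<'E'
from h import *
im=ctrl.get_image('wrist'); cv2.imwrite('pics/w1.png',im['color'])
for n in ['wrist','scene']:
    im=ctrl.get_image(n)
    for l,z in [('scoop',0),('scoop_grip',.092),('scoop_nose',0),('scoop_pan',.01)]:
        for d in ctrl.pinpoint(l,n)[:2]: print(n,l,round(d['p'],2),np.round(d['pixel']),topos(im,d['pixel'],z).round(3))
to((.381,.376,.15,102))
E
```

```text
wrist scoop 0.9 [274. 180.] [0.397 0.289 0.   ]
wrist scoop_grip 0.95 [271. 116.] [0.379 0.375 0.092]
wrist scoop_nose 0.76 [274. 210.] [0.407 0.242 0.   ]
wrist scoop_nose 0.21 [274. 178.] [0.397 0.291 0.   ]
wrist scoop_pan 0.9 [271. 181.] [0.393 0.288 0.01 ]
scene scoop 0.56 [186. 255.] [0.401 0.29  0.   ]
scene scoop 0.56 [306. 219.] [ 0.43  -0.101  0.   ]
scene scoop_grip 0.62 [151. 238.] [0.39  0.379 0.092]
scene scoop_grip 0.46 [288. 212.] [ 0.365 -0.007  0.092]
scene scoop_nose 0.88 [204. 250.] [0.402 0.24  0.   ]
scene scoop_pan 0.86 [184. 252.] [0.404 0.297 0.01 ]
t 3.7 p [0.4153 0.2851 0.2573] head 101.6 tilt 0.03 w 0.0939 F [ 0.4  0.  -0.6]
(0.381, 0.376, 0.15, 102) -> [ 9.6  -1.53 10.73] -0.4 rows 4
```

View pics/w1.png

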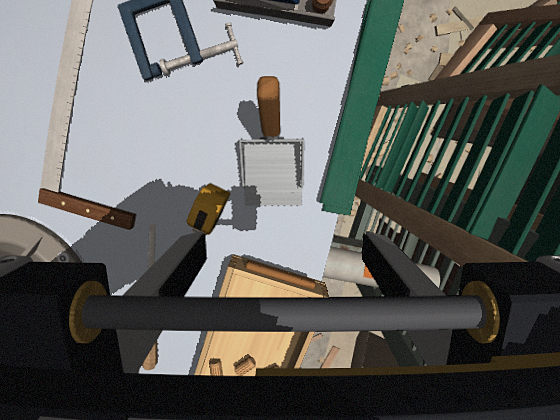

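Call:
{"fn": "carry_out", "kwargs": {"plan": "-1 9.5 -1.5 3 0; -1 9.5 -1.5 5 0; -1 9.5 -1.5 8 0; -1 9.5 -1.5 11 0; -1 9.5 -1.5 11 0; -1 9.5 -1.5 11 0"}}

```text
time_s: 4.2
ee_pos: [0.3804, 0.3749, 0.1467]
tool_rot: [-1.982, -2.436, 0.005]
force: [0.5, 0.5, 0.4]
grip_width: 0.0937
finger_force: 0.0
```

```bash
python3 - <<'E'
from h import *
im=ctrl.get_image('wrist')
for l,z in [('scoop',0),('scoop_grip',.092),('scoop_nose',0),('scoop_pan',.01)]:
    for d in ctrl.pinpoint(l,'wrist')[:1]: print(l,round(d['p'],2),np.round(d['pixel']),topos(im,d['pixel'],z).round(3))
to((.38,.3755,.073,101.9))
E
```

```text
scoop 0.97 [283. 259.] [0.396 0.29  0.   ]
scoop_grip 0.9 [284. 207.] [0.38  0.376 0.092]
scoop_nose 0.75 [282. 294.] [0.405 0.242 0.   ]
scoop_pan 0.63 [281. 261.] [0.394 0.291 0.01 ]
t 4.45 p [0.3823 0.376  0.1492] head 101.6 tilt 0.17 w 0.0936 F [ 0.4 -0.5  0.9]
(0.38, 0.3755, 0.073, 101.9) -> [-0.01 -0.25  7.62] -0.3 rows 2
```

Call:
{"fn": "carry_out", "kwargs": {"plan": "-1 0 -0.2 3 0; -1 0 -0.2 6 0; -1 0 -0.2 7.6 0; -1 0 -0.2 7.6 0; 1 0 -0.2 7.6 0; 1 0 -0.2 7.6 0; 1 0 -0.2 7.6 0; 1 0 -0.2 7.6 0; 1 0 -0.2 7.6 0; 1 0 -0.2 7.6 0; 1 0 -0.2 7.6 0; 1 0 -0.2 7.6 0", "grip_force": 55}}

```text
time_s: 5.45
ee_pos: [0.379, 0.3755, 0.0713]
tool_rot: [1.983, 2.436, 0.0]
force: [-0.4, 1.1, 1.0]
grip_width: 0.0442
finger_force: 0.0
```

Call:
{"fn": "carry_out", "kwargs": {"plan": "1 0 0 -1 0; 1 0 0 -3 0; 1 0 0 -6 0; 1 0 0 -10 0; 1 0 0 -14 0; 1 0 0 -14 0; 1 0 0 -14 0"}}

```text
time_s: 6.03
ee_pos: [0.3797, 0.3764, 0.2139]
tool_rot: [1.983, 2.435, 0.006]
force: [-0.1, 0.2, -0.5]
grip_width: 0.0006
finger_force: 0.0
```

```bash
cat > see.py <<'E'
from h import *
# fit scoop pitch: grip point known from TCP; heel/nose keypoints from cameras
from scipy.optimize import least_squares
PT=dict(scoop=(0,0,0),scoop_grip=(-.088,0,.092),scoop_nose=(.05,0,0),scoop_pan=(0,0,.01))
def fit(cams=('wrist','scene','top'),verb=False,pitch0=0.):
    s=ctrl.read_state(); M=rot(s['tool_rot']); g=np.array(s['ee_pos'])-.019*M[:,2]
    h=np.arctan2(-M[1,0],-M[0,0]); obs=[]
    for n in cams:
        im=ctrl.get_image(n)
        for l in PT:
            d=ctrl.pinpoint(l,n)
            if d and d[0]['p']>.5: obs.append((n,l,im,np.array(d[0]['pixel'])))
    def mod(v,l):
        r=R.from_euler('z',h+v[2])*R.from_euler('y',v[0])
        off=np.array([v[1]*-.5,0,v[1]*.866])
        return g+r.apply(np.array(PT[l])-np.array(PT['scoop_grip'])-off)
    f=lambda v: np.concatenate([proj(im,mod(v,l))[0]-px for n,l,im,px in obs]+[[v[1]*300,v[2]*60]])
    o=least_squares(f,[pitch0,0,0],loss='soft_l1',f_scale=3)
    print('nose-down deg',np.degrees(o.x[0]).round(1),'slip',o.x[1].round(4),'dyaw',np.degrees(o.x[2]).round(1),'nobs',len(obs),'cost',round(o.cost,1))
    for l in('scoop','scoop_nose'): print(l,mod(o.x,l).round(4))
    if verb:
        for n,l,im,px in obs: print(n,l,px.round(),(proj(im,mod(o.x,l))[0]-px).round(1))
    return o.x
E
python3 - <<'E'
from see import *
fit(verb=True); to()
im=ctrl.get_image('scene'); cv2.imwrite('pics/s2.png',cv2.resize(im['color'][130:330,60:360],None,fx=2.5,fy=2.5,interpolation=cv2.INTER_CUBIC))
E
```

```text
nose-down deg 17.0 slip 0.1073 dyaw -0.7 nobs 8 cost 257.9
scoop [0.3951 0.2965 0.0147]
scoop_nose [0.4043 0.2495 0.    ]
wrist scoop [284. 244.] [-1.2 -2.4]
wrist scoop_grip [283. 192.] [ 0.7 32.8]
wrist scoop_nose [282. 273.] [ 0.8 -4.6]
wrist scoop_pan [283. 243.] [-0.5  2.3]
scene scoop [185. 253.] [-0.3 -0.5]
scene scoop_grip [151. 243.] [  7.9 -17. ]
scene scoop_nose [202. 250.] [-2.3  0.8]
scene scoop_pan [184. 253.] [ 0.8 -3.1]
t 6.78 p [0.3789 0.3755 0.2112] head 101.7 tilt 0.01 w 0.0005 F [-0.5 -0.1 -0. ]
```

View pics/s2.png

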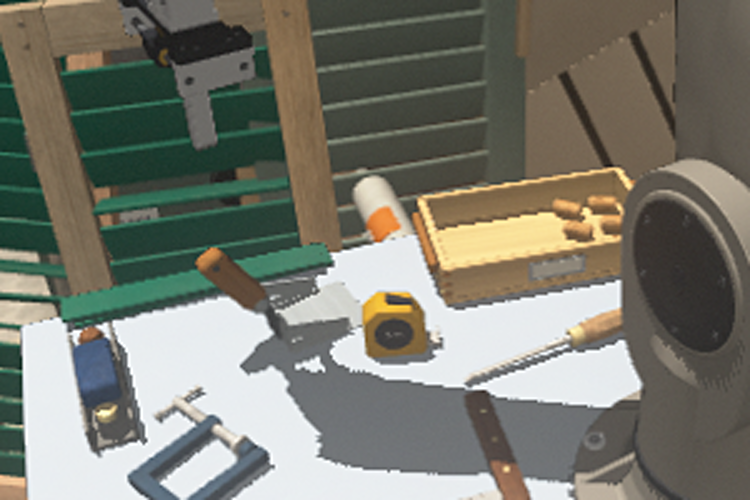

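Call:
{"fn": "carry_out", "kwargs": {"plan": "0 0 0 0 0; 0 0 0 2 0; 0 0 0 2 0; 0 0 0 2 0; 0 0 0 2 0; 0 0 0 2 0; 0 0 0 2 0; 0 0 0 2 0; 0 0 0 2 0; 0 0 0 2 0"}}

```text
time_s: 7.67
ee_pos: [0.379, 0.3755, 0.1914]
tool_rot: [1.983, 2.436, 0.0]
force: [-0.8, 0.7, -0.6]
grip_width: 0.047
finger_force: 0.0
```

```bash
python3 - <<'E'
from h import *
im=ctrl.get_image('wrist')
for l,z in [('scoop',0),('scoop_grip',.092),('scoop_nose',0)]:
    for d in ctrl.pinpoint(l,'wrist')[:1]: print(l,round(d['p'],2),np.round(d['pixel']),topos(im,d['pixel'],z).round(3))
to((.38,.3755,.073,101.9))
E
```

```text
scoop 0.73 [285. 247.] [0.398 0.29  0.   ]
scoop_grip 0.87 [283. 198.] [0.378 0.376 0.092]
scoop_nose 0.64 [284. 276.] [0.405 0.248 0.   ]
t 7.87 p [0.3789 0.3755 0.1913] head 101.7 tilt 0.01 w 0.0469 F [ 0.1 -0.3 -0.6]
(0.38, 0.3755, 0.073, 101.9) -> [-0.02  0.1  11.83] -0.2 rows 3
```

Call:
{"fn": "carry_out", "kwargs": {"plan": "0 0 0 3 0; 0 0 0 6 0; 0 0 0 9 0; 0 0 0 11.8 0; 0 0 0 11.8 0; 1 0 0 11.8 0; 1 0 0 11.8 0; 1 0 0 11.8 0; 1 0 0 11.8 0; 1 0 0 11.8 0; 1 0 0 11.8 0; 1 0 0 11.8 0", "grip_force": 58}}

```text
time_s: 8.87
ee_pos: [0.3796, 0.3767, 0.0746]
tool_rot: [1.983, 2.436, 0.004]
force: [-1.4, 1.6, 7.3]
grip_width: 0.0233
finger_force: 58.0
```

Gripped (23 mm opening, 58 N). Lift a little and check for droop.

Call:
{"fn": "carry_out", "kwargs": {"plan": "1 0 0 -1 0; 1 0 0 -2 0; 1 0 0 -4 0; 1 0 0 -6 0; 1 0 0 -8 0; 1 0 0 -8 0; 1 0 0 -8 0"}}

```text
time_s: 9.45
ee_pos: [0.3795, 0.3758, 0.1547]
tool_rot: [1.983, 2.435, 0.004]
force: [1.0, 0.0, -1.9]
grip_width: 0.0232
finger_force: 58.0
```

```bash
python3 - <<'E'
from see import *
fit(verb=True); to()
im=ctrl.get_image('scene'); cv2.imwrite('pics/s3.png',cv2.resize(im['color'][150:310,80:320],None,fx=3,fy=3,interpolation=cv2.INTER_CUBIC))
E
```

```text
nose-down deg 1.3 slip -0.0037 dyaw -0.7 nobs 7 cost 23.7
scoop [0.3956 0.2932 0.083 ]
scoop_nose [0.4051 0.2441 0.0818]
wrist scoop [284. 286.] [-1.2 -0.2]
wrist scoop_grip [280. 235.] [ 4.5 -0.1]
wrist scoop_pan [281. 290.] [2.3 0.7]
scene scoop [183. 231.] [-0.6  1.4]
scene scoop_grip [142. 216.] [ 4.8 -2.4]
scene scoop_nose [199. 226.] [-0.2  0.6]
scene scoop_pan [181. 230.] [ 0.7 -0.7]
t 10.2 p [0.3789 0.3755 0.1532] head 101.7 tilt 0.0 w 0.0231 F [ 0.5 -0.6 -2.6]
```

View pics/s3.png

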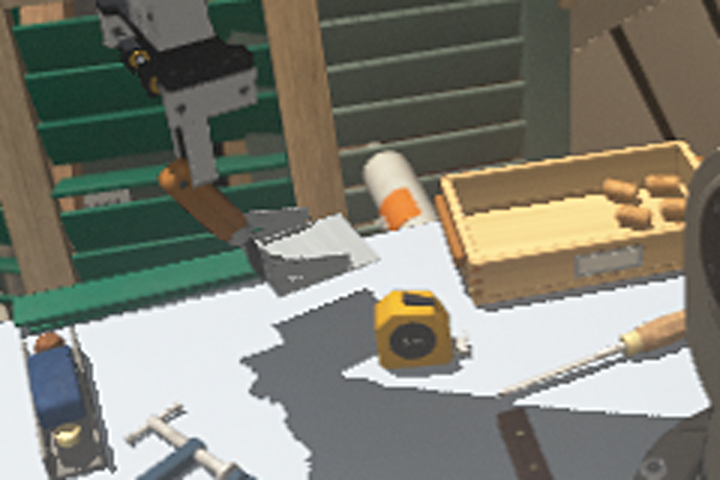

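```bash
python3 - <<'E'
from h import *
to((.42,.27,.175,95),(.4556,.1287,.165,83.3),(.4556,.1287,.085,83.3))
E
```

```text
t 10.25 p [0.3789 0.3755 0.1532] head 101.7 tilt 0.01 w 0.0234 F [-0.2  0.5 -2.2]
(0.42, 0.27, 0.175, 95) -> [-11.16   1.88  -2.18] 6.7 rows 3
(0.4556, 0.1287, 0.165, 83.3) -> [-25.72   2.5   -1.18] 18.4 rows 7
(0.4556, 0.1287, 0.085, 83.3) -> [-25.72   2.5    6.82] 18.4 rows 7
```

Call:
{"fn": "carry_out", "kwargs": {"plan": "1 -1 0.2 -2 1; 1 -3.5 0.5 -2.5 3; 1 -6.5 1 -2.5 5; 1 -9.5 1.5 -2.5 7; 1 -12.5 1.9 -2.5 9; 1 -15.5 2.1 -2.2 12; 1 -18.5 2.3 -2 15; 1 -21.5 2.4 -1.5 18.4; 1 -24 2.5 -1.2 18.4; 1 -25.2 2.5 -1.2 18.4; 1 -25.7 2.5 -1.2 18.4; 1 -25.7 2.5 -1.2 18.4"}}

```text
time_s: 11.25
ee_pos: [0.4558, 0.1281, 0.1653]
tool_rot: [2.349, 2.086, 0.0]
force: [0.1, -0.5, -1.7]
grip_width: 0.0232
finger_force: 58.0
```

```bash
python3 - <<'E'
from see import *
from ortho import ortho
fit(verb=True); to((.4556,.1287,.165,83.3),(.4556,.1287,.085,83.3))
im=ctrl.get_image('top'); cv2.imwrite('pics/o2.png',ortho(im,.05,.3,.55,-.2,.2,1400))
E
```

```text
nose-down deg 1.2 slip -0.0054 dyaw -0.9 nobs 7 cost 18.3
scoop [0.4446 0.0453 0.0952]
scoop_nose [ 0.438  -0.0042  0.0941]
wrist scoop [283. 286.] [-0.3  0.6]
wrist scoop_grip [283. 231.] [1.7 3.2]
wrist scoop_pan [282. 293.] [ 0.6 -1.5]
scene scoop [261. 201.] [-0.2 -0.2]
scene scoop_grip [229. 178.] [ 1.8 -1.3]
scene scoop_nose [277. 200.] [-0.5 -1.3]
scene scoop_pan [257. 199.] [ 4.  -0.5]
t 12.0 p [0.4556 0.1289 0.1652] head 83.3 tilt 0.0 w 0.023 F [-0.7 -0.8 -1.9]
(0.4556, 0.1287, 0.165, 83.3) -> [-0.02  0.01  0.02] 0.0 rows 1
(0.4556, 0.1287, 0.085, 83.3) -> [-0.02  0.01  8.02] 0.0 rows 2
```

View pics/o2.png

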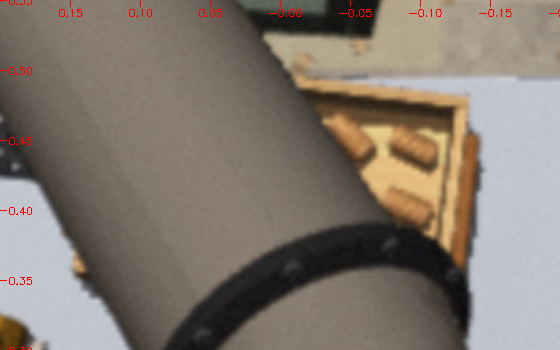

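Call:
{"fn": "carry_out", "kwargs": {"plan": "1 -0.2 0 1.5 0; 1 -0.3 0 3.5 0; 1 -0.3 0 5.5 0; 1 -0.3 0 7 0; 1 -0.3 0 7.7 0; 1 -0.3 0 8.1 0; 1 -0.3 0 8.3 0; 1 -0.3 0 8.3 0"}}

```text
time_s: 12.72
ee_pos: [0.4556, 0.1266, 0.0828]
tool_rot: [2.347, 2.088, 0.001]
force: [-1.0, 0.1, -0.0]
grip_width: 0.0229
finger_force: 58.0
```

```bash
python3 - <<'E'
from see import *
fit(); to()
im=ctrl.get_image('wrist'); cv2.imwrite('pics/w3.png',im['color'])
E
```

```text
nose-down deg 0.4 slip 0.0016 dyaw -0.8 nobs 7 cost 18.8
scoop [0.4441 0.0391 0.0078]
scoop_nose [ 0.4377 -0.0105  0.0075]
t 13.47 p [0.4556 0.1262 0.0826] head 83.3 tilt 0.06 w 0.0231 F [-2.   3.   6.3]
```

View pics/w3.png

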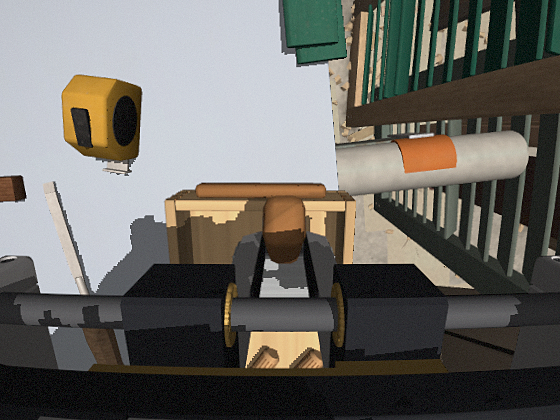

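Call:
{"fn": "carry_out", "kwargs": {"plan": "1 -0.5 0 0 0; 1 -1.5 0 0 0; 1 -2.5 0 0 0; 1 -3.5 0 0 0; 1 -4.5 0 0 0; 1 -5.5 0 0 0; 1 -6.5 0 0 0; 1 -7.5 0 0 0; 1 -8.5 0 0 0; 1 -9.3 0 0 0; 1 -9.8 0 0 0; 1 -10 0 0 0"}}

```text
time_s: 14.52
ee_pos: [0.4443, 0.0263, 0.0827]
tool_rot: [2.348, 2.087, 0.003]
force: [0.7, 5.1, 5.4]
grip_width: 0.0233
finger_force: 58.0
```

```bash
cat > look.py <<'E'
from see import *
from ortho import ortho
def look(name,cams=('wrist','scene')):
    fit(cams); to()
    a=ctrl.get_image('scene'); 
    for n in ('scene','top','wrist'):
        im=ctrl.get_image(n)
        for d in ctrl.pinpoint('dowel1',n):
            if d['p']>.3:
                p=topos(im,d['pixel'],.02)[:2]-np.array([.42,.006]); c,s=np.cos(np.radians(-6.7)),np.sin(np.radians(-6.7))
                print(n,round(d['p'],2),np.round(d['pixel']),'tote xy',round(p[0]*c+p[1]*s,3),round(-p[0]*s+p[1]*c,3))
    b=ctrl.get_image('top')
    A=cv2.resize(a['color'][170:260,230:350],(400,300),interpolation=cv2.INTER_CUBIC)
    B=cv2.resize(b['color'][155:255,230:350],(400,300),interpolation=cv2.INTER_CUBIC)
    cv2.imwrite(name,np.hstack([A,B]))
E
python3 -c "
from look import *
look('pics/k1.png')"
```

```text
nose-down deg 0.6 slip -0.0038 dyaw -1.0 nobs 7 cost 18.5
scoop [ 0.4327 -0.0581  0.0122]
scoop_nose [ 0.426  -0.1077  0.0116]
t 15.02 p [0.4442 0.0264 0.0826] head 83.3 tilt 0.08 w 0.0232 F [1.3 1.1 4.3]
scene 0.56 [302. 210.] tote xy 0.049 -0.101
scene 0.49 [289. 210.] tote xy 0.06 -0.06
scene 0.45 [307. 219.] tote xy -0.004 -0.101
scene 0.45 [304. 221.] tote xy -0.014 -0.087
wrist 0.84 [303. 277.] tote xy 0.04 -0.046
wrist 0.7 [271. 328.] tote xy 0.009 -0.104
wrist 0.51 [258. 312.] tote xy -0.004 -0.085
```

View pics/k1.png

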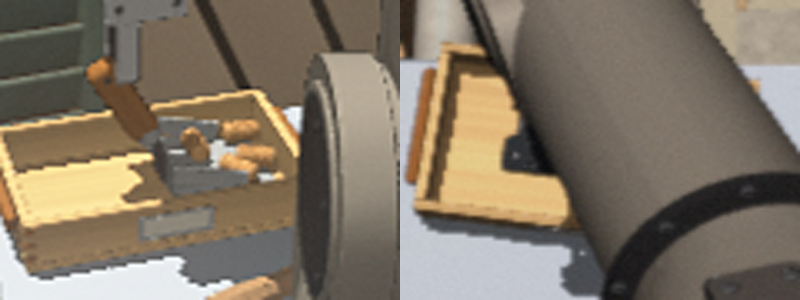

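Call:
{"fn": "carry_out", "kwargs": {"plan": "1 -0.3 0 0 0; 1 -0.6 0 0 0; 1 -0.9 0 0 0; 1 -0.9 0 0 0; 1 -0.7 0 0.15 0; 1 -0.5 0 0.3 0; 1 -0.3 0 0.45 0; 1 -0.2 0 0.6 0; 1 -0.2 0 0.6 0; 1 -0.2 0 0.6 0"}}

```text
time_s: 16.25
ee_pos: [0.4453, 0.0266, 0.0781]
tool_rot: [2.345, 2.089, 0.006]
force: [-6.6, 11.7, 33.9]
grip_width: 0.0231
finger_force: 58.0
```

```bash
python3 -c "
from look import *
look('pics/k2.png')"
```

```text
nose-down deg -4.9 slip -0.0007 dyaw -0.3 nobs 7 cost 12.5
scoop [ 0.4338 -0.0679  0.0136]
scoop_nose [ 0.4279 -0.1174  0.0179]
t 16.75 p [0.4453 0.0265 0.0782] head 83.4 tilt 0.24 w 0.0231 F [-6.5 11.7 34.2]
scene 0.63 [300. 207.] tote xy 0.069 -0.101
scene 0.6 [284. 213.] tote xy 0.048 -0.042
scene 0.55 [305. 217.] tote xy 0.009 -0.098
scene 0.53 [307. 218.] tote xy 0.001 -0.1
wrist 0.88 [274. 332.] tote xy 0.012 -0.104
wrist 0.73 [315. 337.] tote xy 0.054 -0.111
wrist 0.56 [253. 321.] tote xy -0.008 -0.092
wrist 0.55 [302. 268.] tote xy 0.039 -0.035
```

Call:
{"fn": "carry_out", "kwargs": {"plan": "1 0 0 -0.5 0; 1 0.1 0 -1 0; 1 0.2 0 -1.7 0; 1 0.3 0 -2.5 0; 1 0.3 0 -3.5 0; 1 0.3 0 -4.5 0; 1 0.3 0 -5.5 0; 1 0.3 0 -6.5 0; 1 0.3 0 -7.5 0; 1 0.3 0 -8.2 0; 1 0.3 0 -8.6 0; 1 0.3 0 -8.6 0"}}

```text
time_s: 18.15
ee_pos: [0.4441, 0.0275, 0.1631]
tool_rot: [2.347, 2.087, 0.001]
force: [0.4, 0.2, -1.8]
grip_width: 0.023
finger_force: 58.0
```

```bash
python3 -c "
from look import *
fit(('wrist','scene')); to()
for n in('scene','wrist','top'):
  im=ctrl.get_image(n)
  cv2.imwrite('pics/l_%s.png'%n,im['color'])
  for d in ctrl.pinpoint('dowel1',n):
    if d['p']>.25: print(n,round(d['p'],2),np.round(d['pixel']),'pan z',topos(im,d['pixel'],.105).round(3),'floor',topos(im,d['pixel'],.018).round(3))
"
```

```text
nose-down deg -0.6 slip -0.005 dyaw -0.2 nobs 8 cost 200.0
scoop [ 0.4336 -0.0582  0.0952]
scoop_nose [ 0.4276 -0.1078  0.0957]
t 18.65 p [0.4435 0.0276 0.162 ] head 83.3 tilt 0.02 w 0.0232 F [ 0.1  0.5 -2. ]
scene 0.58 [306. 198.] pan z [ 0.393 -0.08   0.105] floor [ 0.516 -0.147  0.018]
scene 0.44 [298. 190.] pan z [ 0.443 -0.077  0.105] floor [ 0.574 -0.144  0.018]
scene 0.38 [281. 188.] pan z [ 0.479 -0.034  0.105] floor [ 0.614 -0.095  0.018]
scene 0.37 [304. 197.] pan z [ 0.404 -0.078  0.105] floor [ 0.529 -0.145  0.018]
wrist 0.67 [301. 260.] pan z [ 0.453 -0.024  0.105] floor [ 0.454 -0.061  0.018]
wrist 0.62 [272. 322.] pan z [ 0.418 -0.086  0.105] floor [ 0.407 -0.142  0.018]
wrist 0.59 [314. 329.] pan z [ 0.458 -0.099  0.105] floor [ 0.461 -0.16   0.018]
wrist 0.47 [229. 265.] pan z [ 0.385 -0.021  0.105] floor [ 0.365 -0.058  0.018]
top 0.57 [429. 206.] pan z [ 0.407 -0.369  0.105] floor [ 0.423 -0.395  0.018]
```

```bash
python3 -c "
from h import *
to((.432,-.11,.165,86.5),(.42,-.255,.165,89.5))"
```

```text
t 18.95 p [0.4437 0.0276 0.1622] head 83.3 tilt 0.0 w 0.0233 F [-0.1 -0.4 -1.6]
(0.432, -0.11, 0.165, 86.5) -> [-13.8    0.45  -0.28] -3.2 rows 4
(0.42, -0.255, 0.165, 89.5) -> [-28.34   0.94  -0.28] -6.2 rows 7
```

Call:
{"fn": "carry_out", "kwargs": {"plan": "1 -0.2 0 -0.3 0; 1 -0.7 0 -0.3 0; 1 -1.5 0 -0.3 -0.3; 1 -2.6 0 -0.3 -0.6; 1 -3.9 0.1 -0.3 -0.9; 1 -5.3 0.2 -0.3 -1.2; 1 -6.8 0.2 -0.3 -1.5; 1 -8.3 0.3 -0.3 -1.8; 1 -9.8 0.3 -0.3 -2.1; 1 -11.3 0.4 -0.3 -2.4; 1 -12.8 0.4 -0.3 -2.7; 1 -14.3 0.5 -0.3 -3.1"}}

```text
time_s: 19.95
ee_pos: [0.4316, -0.1162, 0.1653]
tool_rot: [2.29, 2.15, -0.0]
force: [0.3, -0.2, -2.3]
grip_width: 0.023
finger_force: 58.0
```

Call:
{"fn": "carry_out", "kwargs": {"plan": "1 -1.5 0.1 0 -0.4; 1 -3 0.2 0 -0.7; 1 -4.5 0.2 0 -1; 1 -6 0.3 0 -1.4; 1 -7.5 0.3 0 -1.7; 1 -9 0.4 0 -2; 1 -10.4 0.4 0 -2.3; 1 -11.6 0.4 0 -2.6; 1 -12.6 0.4 0 -2.9; 1 -13.3 0.4 0 -3.1; 1 -13.7 0.4 0 -3.1; 1 -13.9 0.4 0 -3.1"}}

```text
time_s: 20.95
ee_pos: [0.4271, -0.2544, 0.1651]
tool_rot: [-2.232, -2.211, -0.0]
force: [0.3, 0.5, -2.4]
grip_width: 0.0232
finger_force: 58.0
```

```bash
cat > dw.py <<'E'
from look import *
def go(name,zp,zf,pitch0=0.):
    fit(('wrist','scene'),pitch0=pitch0); to()
    for n in('scene','wrist','top'):
        im=ctrl.get_image(n); cv2.imwrite('pics/%s_%s.png'%(name,n),im['color'])
        for d in ctrl.pinpoint('dowel1',n):
            if d['p']>.25: print(n,round(d['p'],2),np.round(d['pixel']),'pan',topos(im,d['pixel'],zp).round(3),'floor',topos(im,d['pixel'],zf).round(3))
E
python3 -c "
from dw import *
go('m',.105,.017)
for d in ctrl.pinpoint('caddy_bay','wrist')[:2]+ctrl.pinpoint('caddy','wrist')[:2]: print(d['p'],topos(ctrl.get_image('wrist'),d['pixel'],.0))
"
```

```text
nose-down deg -0.7 slip -0.0017 dyaw -0.8 nobs 4 cost 2.5
scoop [ 0.425  -0.3427  0.0947]
scoop_nose [ 0.4238 -0.3926  0.0953]
t 21.45 p [ 0.4273 -0.2538  0.1652] head 89.5 tilt 0.0 w 0.023 F [-0.2  0.5 -2.8]
wrist 0.83 [226.   9.] pan [ 0.381 -0.089  0.105] floor [ 0.367 -0.058  0.017]
wrist 0.65 [301. 259.] pan [ 0.443 -0.305  0.105] floor [ 0.448 -0.342  0.017]
wrist 0.51 [315. 329.] pan [ 0.457 -0.381  0.105] floor [ 0.467 -0.442  0.017]
wrist 0.46 [273. 324.] pan [ 0.414 -0.374  0.105] floor [ 0.41  -0.433  0.017]
top 0.39 [310. 225.] pan [ 0.351 -0.056  0.105] floor [ 0.364 -0.061  0.017]
```

Call:
{"fn": "carry_out", "kwargs": {"plan": "1 0 -0.3 0 0; 1 0 -0.6 0 0; 1 0 -0.6 0 0; 1 0 -0.6 0 0", "grip_force": 30}}

```text
time_s: 22.18
ee_pos: [0.4209, -0.254, 0.1652]
tool_rot: [2.231, 2.211, -0.0]
force: [0.4, -0.5, -3.6]
grip_width: 0.0234
finger_force: 30.0
```

```bash
python3 -c "
from dw import *
go('m2',.105,.017)"
```

```text
nose-down deg -0.4 slip -0.0055 dyaw -1.1 nobs 6 cost 119.5
scoop [ 0.4185 -0.3398  0.0975]
scoop_nose [ 0.4171 -0.3898  0.0979]
t 22.68 p [ 0.4212 -0.2539  0.1651] head 89.5 tilt 0.01 w 0.0233 F [-0.1 -0.6 -2.8]
scene 0.27 [353. 162.] pan [ 0.548 -0.34   0.105] floor [ 0.694 -0.443  0.017]
wrist 0.86 [231.  10.] pan [ 0.38  -0.09   0.105] floor [ 0.366 -0.059  0.017]
wrist 0.62 [302. 260.] pan [ 0.438 -0.305  0.105] floor [ 0.443 -0.342  0.017]
wrist 0.55 [271. 321.] pan [ 0.407 -0.371  0.105] floor [ 0.403 -0.429  0.017]
wrist 0.54 [314. 328.] pan [ 0.45  -0.379  0.105] floor [ 0.459 -0.44   0.017]
top 0.58 [311. 224.] pan [ 0.353 -0.058  0.105] floor [ 0.365 -0.064  0.017]
```

Call:
{"fn": "carry_out", "kwargs": {"plan": "1 0 0 0 0; 1 0 0 0 0; 1 0 0 0 0", "grip_force": 15}}

```text
time_s: 23.23
ee_pos: [0.4212, -0.254, 0.1652]
tool_rot: [-2.231, -2.212, -0.0]
force: [-0.5, 0.4, -3.5]
grip_width: 0.0236
finger_force: 15.0
```

```bash
python3 -c "
from dw import *
fit(('wrist','scene'),pitch0=.2); to()"
```

```text
nose-down deg 12.1 slip -0.001 dyaw 0.5 nobs 3 cost 3.0
scoop [ 0.4212 -0.3204  0.0768]
scoop_nose [ 0.4211 -0.3693  0.0663]
t 23.73 p [ 0.4212 -0.254   0.1652] head 89.5 tilt 0.0 w 0.0237 F [ 0.3  0.5 -2.7]
```

Call:
{"fn": "carry_out", "kwargs": {"plan": "1 -0.5 0 0 0; 1 -1 0 0 0; 1 -1.5 0 0 0; 1 -2 0 0 0", "grip_force": 11}}

```text
time_s: 24.07
ee_pos: [0.4209, -0.2748, 0.1651]
tool_rot: [-2.232, -2.211, 0.0]
force: [0.8, -1.0, -1.9]
grip_width: 0.0238
finger_force: 11.0
```

```bash
python3 -c "
from dw import *
go('m3',.06,.017,.35)"
```

```text
nose-down deg 14.9 slip 0.0066 dyaw 0.3 nobs 4 cost 681.5
scoop [ 0.4207 -0.3378  0.0663]
scoop_nose [ 0.4206 -0.3862  0.0534]
t 24.57 p [ 0.4211 -0.2738  0.1652] head 89.5 tilt 0.0 w 0.0236 F [ 0.1 -0.  -2.1]
wrist 0.73 [305. 276.] pan [ 0.443 -0.364  0.06 ] floor [ 0.446 -0.385  0.017]
wrist 0.49 [312. 297.] pan [ 0.451 -0.389  0.06 ] floor [ 0.455 -0.413  0.017]
wrist 0.46 [301. 290.] pan [ 0.439 -0.381  0.06 ] floor [ 0.442 -0.404  0.017]
top 0.58 [309. 226.] pan [ 0.353 -0.057  0.06 ] floor [ 0.359 -0.059  0.017]
```

Call:
{"fn": "carry_out", "kwargs": {"plan": "1 -0.3 0 0 0; 1 -0.8 0 -0.3 0; 1 -1.4 0 -0.6 0; 1 -2 0 -1 0; 1 -2.5 0 -1 0; 1 -3 0 -1 0", "grip_force": 6}}

```text
time_s: 25.37
ee_pos: [0.4209, -0.3049, 0.1755]
tool_rot: [2.231, 2.211, 0.0]
force: [-1.1, -0.3, -2.0]
grip_width: 0.0237
finger_force: 6.0
```

```bash
python3 -c "
from dw import *
go('m4',.06,.017,.7)"
```

```text
nose-down deg 35.6 slip 0.0422 dyaw 0.6 nobs 2 cost 44.1
scoop [ 0.4209 -0.3187  0.0264]
scoop_nose [ 0.4209 -0.3593 -0.0027]
t 25.87 p [ 0.4208 -0.3037  0.1752] head 89.5 tilt 0.01 w 0.0235 F [-0.3  0.4 -2.2]
wrist 0.7 [302. 263.] pan [ 0.441 -0.382  0.06 ] floor [ 0.443 -0.401  0.017]
top 0.42 [309. 223.] pan [ 0.362 -0.056  0.06 ] floor [ 0.368 -0.059  0.017]
```

Call:
{"fn": "carry_out", "kwargs": {"plan": "1 0 0 0 0", "grip_force": 40}}

```text
time_s: 26.25
ee_pos: [0.4208, -0.304, 0.1752]
tool_rot: [2.231, 2.212, 0.0]
force: [-0.3, 0.0, -2.0]
grip_width: 0.0236
finger_force: 40.0
```

```bash
python3 - <<'E'
from h import *
a=ctrl.get_image('wrist')['color']; b=ctrl.get_image('scene'); c=ctrl.get_image('top')['color']
u=proj(b,[[.42,-.33,.1]])[0].astype(int); print(u, proj(ctrl.get_image('top'),[[.42,-.33,.1]]))
A=a[150:400,130:430]; A=cv2.resize(A,(480,400),interpolation=cv2.INTER_CUBIC)
B=cv2.resize(b['color'][max(0,u[1]-70):u[1]+60,u[0]-80:u[0]+80],(320,260),interpolation=cv2.INTER_CUBIC)
C=cv2.resize(c[150:270,360:500],(320,274),interpolation=cv2.INTER_CUBIC)
o=np.zeros((534,800,3),np.uint8); o[:400,:480]=A; o[:260,480:]=B; o[260:,480:]=C
cv2.imwrite('pics/mont.png',o)
E
```

```text
[371 180] [[413.50455588 200.82838915]]
```

View pics/mont.png

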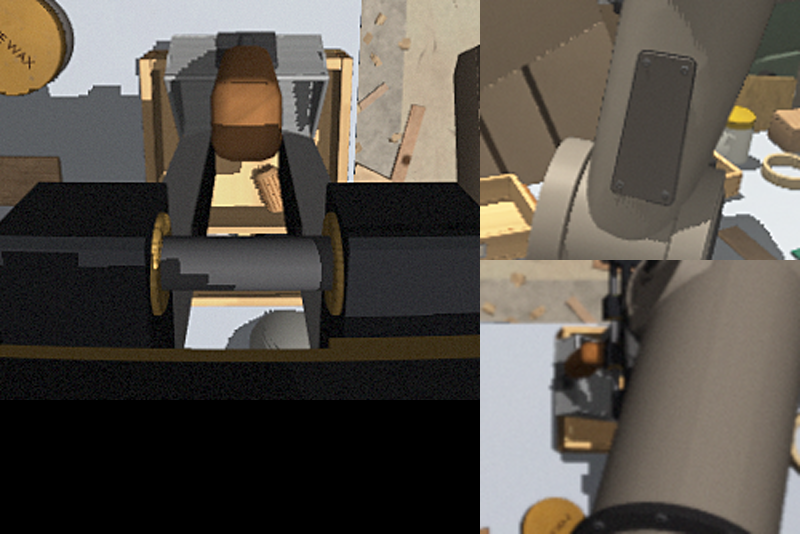

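Call:
{"fn": "carry_out", "kwargs": {"plan": "1 0 0 -1 0; 1 0 0 -2 0; 1 0 0 -1.5 0; 1 0 0 -3 0; 1 0 0 -5 0; 1 0 0 -7 0; 1 0 0 -9 0; 1 0 0 -10 0"}}

```text
time_s: 27.12
ee_pos: [0.4215, -0.3044, 0.2776]
tool_rot: [2.229, 2.21, 0.001]
force: [0.1, 0.7, -1.5]
grip_width: 0.0228
finger_force: 40.0
```

```bash
python3 -c "
from dw import *
go('m5',.1,.017,.8)
im=ctrl.get_image('wrist')
for l in ['scoop','scoop_nose','scoop_grip','scoop_pan','caddy','caddy_bay']:
  print(l,[(round(d['p'],2),np.round(d['pixel'])) for d in ctrl.pinpoint(l,'wrist')[:2]],[np.round(d['rect']) for d in ctrl.look_for(l,'wrist')[:1]])
"
```

```text
nose-down deg 105.9 slip 0.0175 dyaw 0.5 nobs 1 cost 10.3
scoop [ 0.4214 -0.1748  0.233 ]
scoop_nose [ 0.4214 -0.1611  0.1849]
t 27.62 p [ 0.4205 -0.3038  0.2745] head 89.5 tilt 0.06 w 0.0233 F [-0.1 -0.6 -1.8]
wrist 0.51 [243.   0.] pan [ 0.376 -0.089  0.1  ] floor [ 0.367 -0.058  0.017]
wrist 0.42 [297. 235.] pan [ 0.437 -0.369  0.1  ] floor [ 0.44  -0.397  0.017]
top 0.67 [310. 225.] pan [ 0.351 -0.055  0.1  ] floor [ 0.362 -0.06   0.017]
top 0.4 [402. 198.] pan [ 0.427 -0.3    0.1  ] floor [ 0.444 -0.321  0.017]
scoop [] [array([232., 172., 334., 250.])]
scoop_nose [] [array([233., 166., 337., 255.])]
scoop_grip [(0.97, array([280., 210.])), (0.56, array([297., 238.]))] [array([231., 170., 335., 251.])]
scoop_pan [] [array([231., 168., 337., 249.])]
caddy [] [array([232., 174., 336., 299.])]
caddy_bay [] [array([230., 173., 332., 298.])]
```

```bash
python3 -c "
from h import *
to((.45,0,.28,90),(.405,.26,.27,101.9))"
```

```text
t 28.57 p [ 0.4208 -0.3039  0.2752] head 89.5 tilt 0.0 w 0.0232 F [ 0.5  1.2 -1.5]
(0.45, 0, 0.28, 90) -> [30.42  2.66 -0.48] -0.5 rows 8
(0.405, 0.26, 0.27, 101.9) -> [56.38 -2.07  0.52] -12.4 rows 14
```

Call:
{"fn": "carry_out", "kwargs": {"plan": "1 1 0.1 0 0; 1 3.5 0.3 0 0; 1 7 0.6 -0.4 0; 1 11 1 -0.4 0; 1 15 1.5 -0.4 0; 1 19 1.8 -0.4 0; 1 23 2.2 -0.4 0; 1 27 2.5 -0.4 0; 1 30 2.7 -0.4 -1; 1 33.5 2.4 -0.4 -2; 1 37 2 -0.4 -4; 1 41 1.3 -0.2 -6", "grip_force": 55}}

```text
time_s: 29.57
ee_pos: [0.4369, 0.1075, 0.2775]
tool_rot: [2.111, 2.326, 0.0]
force: [1.8, -0.0, -1.5]
grip_width: 0.0231
finger_force: 55.0
```

```bash
python3 -c "
from dw import *
to((.405,.26,.27,101.9))
go('n',.1,.017,.8)"
```

```text
t 29.57 p [0.4369 0.1075 0.2775] head 95.5 tilt 0.05 w 0.0231 F [ 1.8 -0.  -1.5]
(0.405, 0.26, 0.27, 101.9) -> [15.49 -1.7   0.74] -6.4 rows 4
nose-down deg 36.3 slip 0.0023 dyaw 0.5 nobs 5 cost 91.6
scoop [0.4386 0.0914 0.1679]
scoop_nose [0.4428 0.0513 0.1383]
t 30.07 p [0.4374 0.1052 0.2772] head 95.4 tilt 0.0 w 0.0232 F [ 0.1  0.  -2.5]
top 0.54 [402. 195.] pan [ 0.435 -0.299  0.1  ] floor [ 0.452 -0.32   0.017]
top 0.52 [409. 192.] pan [ 0.443 -0.318  0.1  ] floor [ 0.461 -0.34   0.017]
top 0.49 [434. 190.] pan [ 0.452 -0.385  0.1  ] floor [ 0.47  -0.411  0.017]
top 0.46 [434. 199.] pan [ 0.425 -0.384  0.1  ] floor [ 0.441 -0.41   0.017]
top 0.43 [311. 226.] pan [ 0.347 -0.059  0.1  ] floor [ 0.359 -0.064  0.017]
```

```bash
python3 -c "
from h import *
to((.393,.300,.20,101.9),(.393,.300,.15,101.9))"
```

```text
t 30.37 p [0.4374 0.1058 0.2772] head 95.5 tilt 0.01 w 0.0232 F [-0.3  0.4 -2.5]
(0.393, 0.3, 0.2, 101.9) -> [19.76 -2.56  7.72] -6.4 rows 6
(0.393, 0.3, 0.15, 101.9) -> [19.76 -2.56 12.72] -6.4 rows 6
```

Call:
{"fn": "carry_out", "kwargs": {"plan": "1 2 -0.2 0 -1; 1 5 -0.6 0 -2; 1 8.5 -1 0 -3; 1 12 -1.5 0.5 -4; 1 15 -2 2 -5; 1 18 -2.4 4 -6; 1 19.5 -2.6 6 -6.4; 1 19.8 -2.6 8 -6.4; 1 19.8 -2.6 10 -6.4; 1 19.8 -2.6 12 -6.4; 1 19.8 -2.6 12.7 -6.4; 1 19.8 -2.6 12.7 -6.4"}}

```text
time_s: 31.37
ee_pos: [0.3917, 0.2999, 0.1489]
tool_rot: [-1.978, -2.439, 0.004]
force: [-0.2, 0.2, -1.9]
grip_width: 0.0228
finger_force: 55.0
```

```bash
python3 -c "
from dw import *
fit(('wrist','scene','top'),True,.6); to((.393,.3,.139,101.9),(.3875,.345,.112,101.9),(.380,.3765,.073,101.9))"
```

```text
nose-down deg 37.5 slip 0.001 dyaw 0.9 nobs 5 cost 111.7
scoop [0.3948 0.2866 0.0403]
scoop_nose [0.4036 0.2479 0.0099]
wrist scoop_grip [281. 208.] [ 3.  26.8]
scene scoop [188. 241.] [-1.5  4. ]
scene scoop_grip [169. 207.] [7.2 0.9]
scene scoop_nose [197. 245.] [3.3 3.2]
scene scoop_pan [185. 241.] [3.5 0.9]
t 32.12 p [0.3925 0.3005 0.1502] head 101.9 tilt 0.0 w 0.0231 F [-0.5  0.5 -2.4]
(0.393, 0.3, 0.139, 101.9) -> [-0.06  0.04  1.12] -0.0 rows 1
(0.3875, 0.345, 0.112, 101.9) -> [4.46 0.43 3.82] -0.0 rows 2
(0.38, 0.3765, 0.073, 101.9) -> [7.69 0.35 7.72] -0.0 rows 3
```

Call:
{"fn": "carry_out", "kwargs": {"plan": "1 0.3 0 0.5 0; 1 1.2 0 1 0; 1 2.2 0 1.6 0; 1 3.2 0.1 2.3 0; 1 4.2 0.1 3.1 0; 1 5.2 0.1 4 0; 1 6.2 0.2 5 0; 1 7 0.2 6 0; 1 7.5 0.2 6.8 0; 1 7.7 0.2 7.3 0; 1 7.7 0.2 7.3 0", "grip_force": 30}}

```text
time_s: 33.03
ee_pos: [0.3778, 0.376, 0.076]
tool_rot: [-1.978, -2.44, 0.003]
force: [0.1, -0.0, -0.3]
grip_width: 0.0198
finger_force: 30.0
```

```bash
python3 -c "
from dw import *
fit(('wrist','scene','top'),True,.1); to((.380,.3765,.073,101.9))"
```

```text
nose-down deg 5.6 slip -0.0096 dyaw -1.8 nobs 7 cost 52.1
scoop [0.391  0.3026 0.0035]
scoop_nose [ 0.3998  0.2536 -0.0014]
wrist scoop [282. 278.] [ 0.  -0.8]
wrist scoop_grip [282. 220.] [ 2.3 13.4]
wrist scoop_pan [280. 282.] [ 1.6 -0. ]
scene scoop [183. 259.] [ 0.1 -1.6]
scene scoop_grip [147. 239.] [ 3.6 -1.1]
scene scoop_nose [196. 253.] [ 2.9 -0.5]
scene scoop_pan [182. 255.] [ 0.4 -0.6]
t 33.78 p [0.3786 0.3762 0.0772] head 101.9 tilt 0.0 w 0.0204 F [ 0.  -0.8 -1.4]
(0.38, 0.3765, 0.073, 101.9) -> [-0.    0.15  0.42] 0.0 rows 1
```

Call:
{"fn": "carry_out", "kwargs": {"plan": "1 0 0.1 0.3 0; 1 0 0.1 0.5 0; 1 0 0.1 0.5 0; 0.3 0 0.1 0.5 0; 0.3 0 0.1 0.5 0; -0.2 0 0.1 0.5 0; -0.2 0 0.1 0.5 0; -0.2 0 0.1 0.5 0; -0.2 0 0.1 0.5 0"}}

```text
time_s: 34.53
ee_pos: [0.3795, 0.3763, 0.0721]
tool_rot: [-1.979, -2.44, 0.0]
force: [0.5, 0.1, -0.2]
grip_width: 0.0551
finger_force: 0.0
```

```bash
python3 - <<'E'
from h import *
to()
for n in('wrist','scene','top'):
    im=ctrl.get_image(n)
    for l,z in [('scoop',0),('scoop_grip',.092),('scoop_nose',0),('scoop_pan',.01)]:
        for d in ctrl.pinpoint(l,n)[:1]: print(n,l,round(d['p'],2),np.round(d['pixel']),topos(im,d['pixel'],z).round(3))
E
```

```text
t 34.53 p [0.3795 0.3763 0.0721] head 101.9 tilt 0.01 w 0.0551 F [ 0.5  0.1 -0.2]
wrist scoop 0.98 [279. 280.] [0.39 0.3  0.  ]
wrist scoop_grip 0.58 [283. 217.] [0.376 0.389 0.092]
wrist scoop_pan 0.88 [282. 287.] [0.393 0.298 0.01 ]
scene scoop 0.65 [182. 256.] [0.399 0.303 0.   ]
scene scoop_grip 0.84 [145. 244.] [0.374 0.395 0.092]
scene scoop_nose 0.8 [200. 251.] [0.403 0.249 0.   ]
scene scoop_pan 0.92 [182. 254.] [0.396 0.304 0.01 ]
```

Call:
{"fn": "carry_out", "kwargs": {"plan": "-0.6 0 0 0 0; -0.6 0 0 0 0; -0.6 0 0 0 0; -0.6 0 0 -2 0; -0.6 0 0 -5 0; -0.6 0 0 -9 0; -0.6 0 0 -13 0; -0.6 0 0 -17 0; -0.6 0 0 -19 0; -0.6 0 0 -19 0"}}

```text
time_s: 36.12
ee_pos: [0.3806, 0.3783, 0.2669]
tool_rot: [1.978, 2.438, 0.01]
force: [0.9, 0.2, 0.2]
grip_width: 0.0748
finger_force: 0.0
```

```bash
python3 - <<'E'
from h import *
to()
for n in('wrist','scene','top'):
    im=ctrl.get_image(n)
    for l,z in [('scoop',0),('scoop_grip',.092),('scoop_nose',0),('scoop_pan',.01),('tape_measure',0),('wax_tin',0)]:
        for d in ctrl.pinpoint(l,n)[:1]: print(n,l,round(d['p'],2),np.round(d['pixel']),topos(im,d['pixel'],z).round(3))
    for d in ctrl.pinpoint('dowel1',n):
        if d['p']>.25: print(n,'dowel',round(d['p'],2),np.round(d['pixel']),topos(im,d['pixel'],.017).round(3))
E
```

```text
t 36.12 p [0.3806 0.3783 0.2669] head 101.9 tilt 0.36 w 0.0748 F [0.9 0.2 0.2]
wrist scoop 0.95 [280. 227.] [0.392 0.298 0.   ]
wrist scoop_grip 0.6 [281. 177.] [0.375 0.389 0.092]
wrist scoop_nose 0.7 [281. 257.] [0.404 0.248 0.   ]
wrist scoop_pan 0.59 [279. 226.] [0.39  0.303 0.01 ]
wrist tape_measure 0.79 [219. 266.] [0.307 0.212 0.   ]
scene scoop 0.81 [182. 258.] [0.393 0.305 0.   ]
scene scoop_grip 0.96 [144. 241.] [0.385 0.396 0.092]
scene scoop_nose 0.77 [199. 252.] [0.398 0.255 0.   ]
scene scoop_pan 0.88 [181. 253.] [0.402 0.305 0.01 ]
scene tape_measure 0.65 [224. 267.] [0.309 0.207 0.   ]
top wax_tin 0.9 [389. 270.] [ 0.241 -0.283  0.   ]
top dowel 0.66 [430. 201.] [ 0.435 -0.4    0.017]
top dowel 0.65 [432. 189.] [ 0.472 -0.407  0.017]
top dowel 0.57 [408. 197.] [ 0.447 -0.337  0.017]
top dowel 0.5 [309. 225.] [ 0.363 -0.058  0.017]
top dowel 0.48 [402. 197.] [ 0.446 -0.321  0.017]
```

```bash
python3 -c "
from cell import ctrl
print(ctrl.sign_off())"
```

```text
the job is handed in; nothing more can be done
None
```

I handed the job in at about 36 s; the sign-off returned no verdict, but the last camera readings put four dowels in the caddy's wide bay, one in the tote, the emptied scoop flat on the open bench where it started, and the tape measure and wax tin where they were.

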